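Put the dry sink kit away in its drawer

TASK

Put the dry sink kit away: pull the drawer out to its stop, lift every piece that hangs on the drying rail up and off its peg and set it down in the drawer together with the aluminium spray nozzle, then push the drawer fully shut. Once everything is stowed, spin the sign on the drawer unit half a turn so that its green face looks straight out to the front instead of the amber one. Leave the other things under the sink where they are.

Things in the scene. Friction and masses are not known exactly. Their poses are not given: they have to be found in the camera images.
- unit: Birch plywood drawer unit, fixed, 260 mm deep (x), 300 mm wide (y), 135 mm high, one drawer with a grey front. Origin: centre of the underside; z up; its front looks along its own -x. The front edge of the top board is at x = -115 mm, the drawer's grey front panel before it to x = -130 mm.
- drawer (a joint): How far the drawer is pulled out along the unit's -x, m: 0 shut, 0.175 at its stop. It slides stiffly (about 1.5 N) and stays where it is left. It may start pulled out by up to 20 mm.
- drawer_handle (a point): Middle of the drawer's dark steel bar handle, 110 mm long along the unit's y, 11 mm thick, 50 mm out from the drawer's front and 112 mm above the panel (23 mm below the top of the unit). Moves with the drawer; axes as the unit's.
- drawer_floor (a point): Centre of the drawer's inner floor, 22 mm above the panel; moves with the drawer, axes as the unit's. Inside, it reaches 104 mm either way in x, 129 mm in y; walls 44 mm high above this floor, front panel 110 mm, clear height when shut 101 mm. With the drawer at its stop the unit's top board covers what lies beyond x = +62 mm.
- sign (a joint): Turn of the two-sided sign about its upright pin, rad, counter-clockwise from above: 0 = amber face (white droplet) straight to the unit's front, +3.14 or -3.14 = green face (white tick) straight to the front. It turns freely either way to +-3.7, with light friction, and stays where it is left. It starts within 0.3 of 0.
- sign_top (a point): Middle of the sign's top edge, on its pin, 199 mm above the panel; at x = -100 mm, y = +100 mm of the unit. The sign is a plate 64 mm wide (its y), 46 mm high and 8 mm thick (its x), its underside 18 mm above the top of the unit. Its x axis turns with it: the amber face looks along its -x, the green along +x.
- rail: Fixed drying rail: bar 14 mm thick, 330 mm along its y, 200 mm up on two end posts, over a 130 x 360 x 8 mm drip plate (x -90 to +40 mm). Four pegs, 6 mm thick, stand out along its -x at y = -114, -38, 38, 114 mm: level for 45 mm, then turned up, tip at x = -53 mm, 13 mm above the peg's middle line; nothing is higher. Origin: on the panel under the bar's middle.
- peg0 (a point): Peg 0, counted from the rail's -y end: the point on its middle line where a piece hangs, 30 mm in front of the bar's middle line and 200 mm above the panel; axes as the rail's.
- peg1 (a point): Peg 1, counted from the rail's -y end: the point on its middle line where a piece hangs, 30 mm in front of the bar's middle line and 200 mm above the panel; axes as the rail's.
- peg2 (a point): Peg 2, counted from the rail's -y end: the point on its middle line where a piece hangs, 30 mm in front of the bar's middle line and 200 mm above the panel; axes as the rail's.
- peg3 (a point): Peg 3, counted from the rail's -y end: the point on its middle line where a piece hangs, 30 mm in front of the bar's middle line and 200 mm above the panel; axes as the rail's.
- strainer_a: Stainless sink strainer; 2 to 4 of the 4 hanging pieces are present, on any pegs; 56 mm across, 28 mm high, foot 42 mm across, about 90 g. Strap handle on top: 30 mm wide (its y), 10 mm thick (its x), upright sides up to 64 mm, gable peak at 76 mm (71 inside), opening 22 mm wide. Origin: centre of the underside, z up. On a peg it hangs upright, the peg through the handle along x.
- strainer_b: A second strainer, the same as strainer_a. Strap handle on top: 30 mm wide (its y), 10 mm thick (its x), upright sides up to 64 mm, gable peak at 76 mm (71 inside), opening 22 mm wide. Origin: centre of the underside, z up. On a peg it hangs upright, the peg through the handle along x.
- stopper: Black rubber sink stopper with a red handle, 56 mm across, 24 mm high, foot 46 mm across, about 80 g. Strap handle on top: 30 mm wide (its y), 10 mm thick (its x), upright sides up to 64 mm, gable peak at 76 mm (71 inside), opening 22 mm wide. Origin: centre of the underside, z up. On a peg it hangs upright, the peg through the handle along x.
- brush: Round pot brush, pale bristles under a wooden head with a blue handle, 56 mm across, 32 mm high, foot 50 mm across, about 70 g. Strap handle on top: 30 mm wide (its y), 10 mm thick (its x), upright sides up to 64 mm, gable peak at 76 mm (71 inside), opening 22 mm wide. Origin: centre of the underside, z up. On a peg it hangs upright, the peg through the handle along x.
- nozzle: Aluminium spray nozzle, 68 mm high, about 140 g, standing on its spray face on the panel in front of the rail: foot 44 mm across up to 16 mm, narrowing to a round neck 26 mm across from 30 mm up. Origin: centre of the spray face; z up along the neck.
- bowl: Small stainless steel bowl, 92 mm across, 36 mm high, on top of the drawer unit behind the sign's right; not to be moved. Origin: centre of the underside.
- box_low: Lower clear plastic storage box with flip lid, 150 x 200 x 75 mm, at the left; not to be moved. Origin: centre of the underside.
- box_high: Upper clear storage box, the same, stacked on the lower; not to be moved.
- plunger: Black plastic plunger handle, 300 mm long (its y), 26 mm thick, lying at the left near the robot; not to be moved. Origin: underside of its middle.
- cleaner: White cleaner bottle, 68 mm across, 200 mm high, at the right; not to be moved. Origin: centre of the underside.
- polish: Amber jar, 72 mm across, 90 mm high, at the right; not to be moved. Origin: centre of the underside.
- spraycan: Blue spray can, 52 mm across, 150 mm high, at the back; not to be moved. Origin: centre of the underside.

How it is judged:
By the outcome, as a careful person would: the job done as asked, in the order asked, and still so for the second after the job is handed in, with the robot touching nothing.
Of strainer_a, strainer_b, stopper, brush only 2 to 4 are there at a start; the rules pass over those that are not, and their reading is None.
At some moment in a run one of nozzle may be knocked a few centimetres aside while the robot is not near it.
Once in a run the grip may slacken for a moment while it holds something.
It also fails if it takes over 210 s, if anything falls off the work surface, if the arm or the gripper's body presses on something with over 40 N, if the wrist force passes 120 N, or if a joint passes its speed limit or range.

ROBOT

A 6-joint arm with a two-finger parallel gripper is mounted at the origin on the work surface. World frame = base frame: x ahead of the robot, y to its left, z up, the work surface at z = 0. Lengths are in m, angles in rad, forces in N, time in s.
With the tool pointing down it reaches from about 0.35 to 0.85 m from the base axis. Payload 8.1 kg.
Tool frame: the origin (TCP) lies on the centre line of the jaws, within the pads' length; the fingertips stand robot.tips_ahead ahead of it and the grasp point (between the pads) lies 8 mm behind it (robot.tips_ahead is the distance from the TCP to the fingertips, in m); z points along the fingers, y is the direction in which the jaws open and shut (so a half turn about z gives the same grasp; the last joint's range is limited). The gripper opens to 93 mm and grips with 3 to 60 N. Pads are 15 mm wide; open, the fingers measure 128 mm over their backs; the gripper's body (75 mm by 188 mm) begins 65 mm behind the grasp point.
Start: joints at [1.262, 0.13, 1.488, -0, 1.523, -0.085], TCP at [0.133, 0.585, 0.204] pointing down, gripper open.
Joint ranges: [-2.96, 2.96], [-0.89, 2.26], [0.02, 2.5], [-1.34, 4.48], [0, 2.73], [-2.66, 2.66]. Speed limits (rad/s): [2.39, 2.39, 2.79, 3.14, 3.14, 3.14].

INTERFACE

Orientations are given as a rotation vector (axis times angle).
In Python, from plant import monitor, eyes, job, robot gives the robot as it stands.
- The arm moves only by the tool servo_tool, never from a script. Its argument "plan" is a list that holds one entry, the list of rows, each a list of 7 numbers: the closure, from -1 (fully open) to 1 (shut), so that 0 is half open, then the shift along the world's x, y, z in mm, then the turn, a rotation vector about the world's x, y, z in rad. In form: [[[hand, dx, dy, dz, ax, ay, az], ...]]. A call has 1 to 12 rows; each row shifts and turns the commanded pose from where the row before left it; what a row does not reach is not made up. A row lasts 1/10 s, in which the tool goes at most 50 mm and 8.59 degrees, less where a joint would pass 70% of its speed; a pose out of reach is approached as far as the arm can. A call with a gripper value outside its range is refused whole. The fingers move at their own pace and stop on an object; "force" is the grip in N (left out, the last holds). Time passes only in rows, so rows that do not move let the fingers close. It gives the time, the measured TCP pose, the force and the opening at its end, in the units of the state.
- monitor.read_state(): the state, without advancing time (a new reading comes with each control period).
- eyes.read_camera(name): name is "scene" or "top"; returns the picture (384x512x3 uint8, red, green, blue); there is no depth.
- eyes.camera_info(name): a dict with "mtx" (3x3 intrinsics, pixels), "R" (3x3) and "t" (3): a world point X has camera coordinates R X + t. Camera axes: x right, y down, z forward; pixel columns grow to the right and rows downward; lengths in m; the calibration is good to about 2 mm. A picture is of the moment at which its call begins. camera_info takes no time and is no camera call.
- job.close_job(): hands the job in, once; it reports no verdict.
The state is a dict: "t": time; "q": joint angles; "dq": joint speeds; "joint_torque": joint torques, N m; "tool_pos": TCP position; "orientation": TCP orientation; "force": force on the tool from outside, world axes, zero at the start; "wrist_torque": the same for the moment, N m; "opening": finger opening in m.
Only numpy, scipy, OpenCV 4.12 (cv2) and the standard library are available. Lean on these libraries where they do the work, as an engineer would, in place of code of your own. Each camera call takes 0.05 s, during which the arm holds its last target. There are 200 camera calls.

## Working session

There is one attempt and no reset: what is moved stays moved. The work goes in short steps, Python scripts to look and compute and a tool call to move; the robot and the scene stay as the last step left them, time stands still between calls to the robot, and variables do not carry over. Pictures are saved under pics/ and viewed, about 12 in all and at most 16, crops included, and the job is handed in when it is done.

Besides the shell and the picture viewer there is one more tool, called after "Request:" as name(argument=value, ...), one argument or row to a line, values as JSON. servo_tool: Moves the arm, as the interface text tells. Its arguments: {"type":"object","properties":{"plan":{"type":"array"},"force":{"type":"number"}},"required":["plan"]}

```bash
mkdir -p pics; cat > h.py <<'E'
import numpy as np, cv2
from plant import monitor, eyes, job, robot
def snap(n,f): 
    im=eyes.read_camera(n); cv2.imwrite('pics/'+f,im[:,:,::-1]); return im
def crop(im,r0,r1,c0,c1,s,f):
    c=cv2.resize(im[r0:r1,c0:c1],None,fx=s,fy=s,interpolation=cv2.INTER_CUBIC); cv2.imwrite('pics/'+f,c[:,:,::-1])
def ray(n,u,v,z):
    i=eyes.camera_info(n);R=np.array(i['R']);t=np.array(i['t']);K=np.array(i['mtx'])
    c=-R.T@t; d=R.T@np.linalg.inv(K)@np.array([u,v,1.]); return (c+d*(z-c[2])/d[2])
def proj(n,X):
    i=eyes.camera_info(n); p=np.array(i['mtx'])@(np.array(i['R'])@np.array(X,float)+np.array(i['t'])); return p[:2]/p[2]
def st():
    s=monitor.read_state(); print({k:np.round(s[k],4).tolist() for k in ('t','q','tool_pos','orientation','force','opening')})
E
python3 - <<'E'
from h import *
st(); print(robot.tips_ahead)
a=snap('scene','s0r.png');b=snap('top','t0r.png')
crop(a,0,384,0,512,1.56,'s0.png');crop(b,0,384,0,512,1.56,'t0.png')
for n in('scene','top'):
    i=eyes.camera_info(n);R=np.array(i['R']);print(n,-R.T@np.array(i['t']),i['mtx'],R[2])
E
```

```text
{'t': 0.0, 'q': [1.2616, 0.1312, 1.4893, 0.0, 1.523, -0.0854], 'tool_pos': [0.133, 0.5845, 0.2029], 'orientation': [-0.3507, -3.1216, 0.0028], 'force': [0.2803, 0.522, 0.7019], 'opening': 0.0927}
0.011
scene [1.11037123 0.61902698 1.18809511] [[387.00591641   0.         260.66737019]
 [  0.         387.00591641 195.92803331]
 [  0.           0.           1.        ]] [-0.4172118  -0.44885143 -0.79023206]
top [0.40272159 0.00942286 1.5681699 ] [[380.07716256   0.         252.58777358]
 [  0.         380.07716256 188.78263714]
 [  0.           0.           1.        ]] [ 0.10158547  0.00623912 -0.99480725]
```

View pics/s0.png

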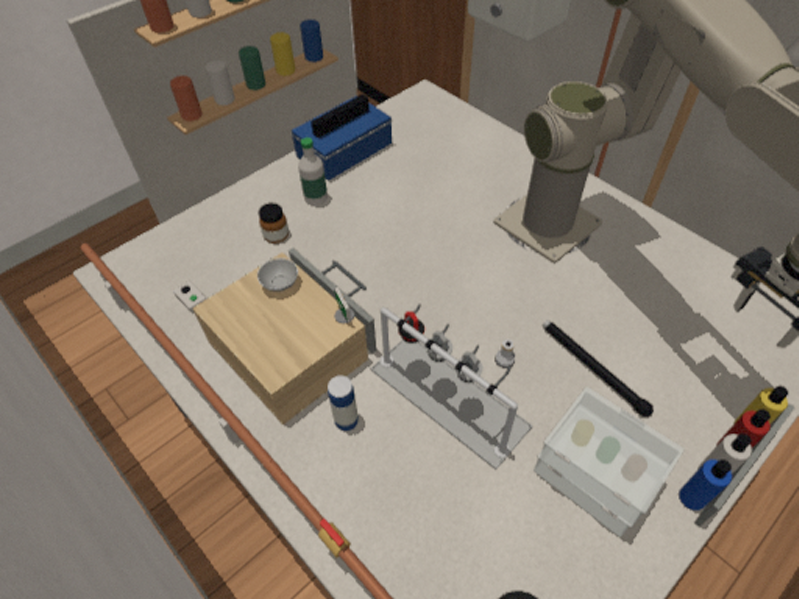

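View pics/t0.png

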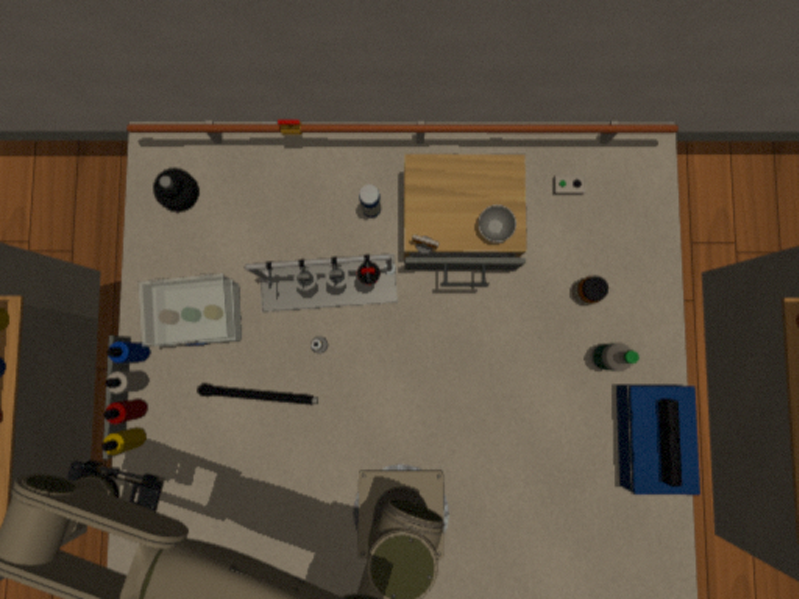

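The pictures show the drawer unit at top-view (465,205), with its handle at (460,280). On the rail are the red stopper on peg 0 and strainers on pegs 1 and 2, and peg 3 is bare. The nozzle is at (318,344). I'll enlarge these areas to measure them.

```bash
python3 - <<'E'
from h import *
b=cv2.imread('pics/t0r.png')[:,:,::-1]
crop(b,90,240,150,350,4,'t1.png')
E
```

```text
(no output)
```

View pics/t1.png

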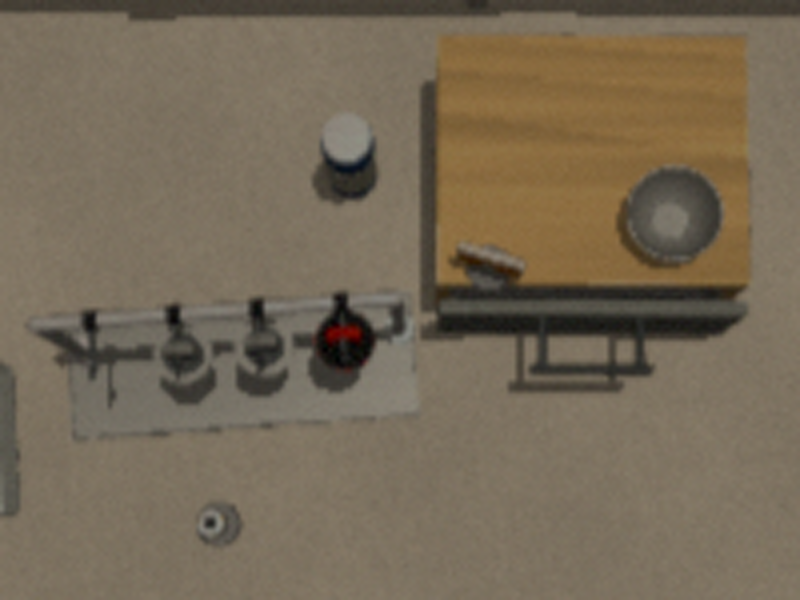

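```bash
python3 - <<'E'
from h import *
def P(x,y,z): return ray('top',150+x/4,90+y/4,z)
def pr(n,v): print(n,np.round(v,4))
for n,x,y,z in [('uTL',438,37,.135),('uTR',748,37,.135),('uBR',748,285,.135),('uBL',438,285,.135),('hL',532,369,.112),('hR',652,369,.112),('sL',458,246,.199),('sR',523,264,.199),('rL',30,323,.207),('rR',405,298,.207),('c0',342,302,.207),('c1',258,308,.207),('c2',173,315,.207),('c3',91,320,.207),('noz',210,523,.068),('plTL',72,368,.008),('plBL',75,437,.008),('plBR',416,410,.008),('stop',343,340,.15),('bowl',673,213,.17)]:
    pr(n,P(x,y,z))
for n,z in (('sc',0),):
    # nozzle top in scene 800px view at (509,346)
    pr('noz_s',ray('scene',509/1.5625,346/1.5625,.068))
E
```

```text
uTL [ 0.8986 -0.0076  0.135 ]
uTR [ 0.8987 -0.3082  0.135 ]
uBR [ 0.6551 -0.3033  0.135 ]
uBL [ 0.6548 -0.0077  0.135 ]
hL [ 0.5769 -0.0987  0.112 ]
hR [ 0.5771 -0.2142  0.112 ]
sL [ 0.6797 -0.0252  0.199 ]
sR [ 0.663  -0.0846  0.199 ]
rL [0.6068 0.3626 0.207 ]
rR [0.6302 0.023  0.207 ]
c0 [0.6264 0.0801 0.207 ]
c1 [0.6208 0.1562 0.207 ]
c2 [0.6143 0.2331 0.207 ]
c3 [0.6096 0.3074 0.207 ]
noz [0.4291 0.2157 0.068 ]
plTL [0.5897 0.3694 0.008 ]
plBL [0.5181 0.3645 0.008 ]
plBR [0.5466 0.0134 0.008 ]
stop [0.5996 0.0818 0.15  ]
bowl [ 0.7171 -0.227   0.17  ]
noz_s [0.4331 0.2212 0.068 ]
```

Request:
servo_tool(
  plan=[
    [[0.3, 0, 0, 40, 0, 0, 0], [0.3, 0, 0, 40, 0, 0, 0], [0.3, 18.5, -31, 0, 0, 0, -0.056], [0.3, 18.5, -31, 0, 0, 0, -0.056], [0.3, 18.5, -31, 0, 0, 0, -0.056], [0.3, 18.5, -31, 0, 0, 0, -0.056], [0.3, 18.5, -31, 0, 0, 0, -0.056], [0.3, 18.5, -31, 0, 0, 0, -0.056], [0.3, 18.5, -31, 0, 0, 0, -0.056], [0.3, 18.5, -31, 0, 0, 0, -0.056], [0.3, 18.5, -31, 0, 0, 0, -0.056], [0.3, 18.5, -31, 0, 0, 0, -0.056]],
  ],
  force=30,
)

```text
t: 1.3
tool_pos: [0.3184, 0.2736, 0.2836]
orientation: [-1.203, -2.902, 0.001]
force: [0.1, -0.2, 0.7]
opening: 0.0327
```

Request:
servo_tool(
  plan=[
    [[0.3, 18.5, -31, 0, 0, 0, -0.056], [0.3, 18.5, -31, 0, 0, 0, -0.056], [0.3, 18.5, -31, 0, 0, 0, -0.056], [0.3, 18.5, -31, 0, 0, 0, -0.056], [0.3, 18.5, -31, 0, 0, 0, -0.056], [0.3, 18.5, -31, 0, 0, 0, -0.056], [0.3, 18.5, -31, 0, 0, 0, -0.056], [0.3, 18.5, -31, 0, 0, 0, -0.056], [0.3, 18.5, -31, 0, 0, 0, -0.056], [0.3, 18.5, -31, 0, 0, 0, -0.056], [0.3, 18.5, -31, 0, 0, 0, -0.056], [0.3, 18.5, -31, 0, 0, 0, -0.056]],
  ],
)

```text
t: 2.5
tool_pos: [0.5405, -0.0983, 0.2834]
orientation: [-2.093, -2.342, 0.0]
force: [0.0, 0.0, 0.1]
opening: 0.0322
```

Request:
servo_tool(
  plan=[
    [[0.3, 18.5, -30, -20, 0, 0, -0.056], [0.3, 18, -28.5, -40, 0, 0, -0.056], [0.3, 0, 0, -40, 0, 0, 0], [0.3, 0, 0, -40, 0, 0, 0], [0.3, 0, 0, -39, 0, 0, 0], [0.3, 0, 0, 0, 0, 0, 0], [1, 0, 0, 0, 0, 0, 0], [1, 0, 0, 0, 0, 0, 0], [1, 0, 0, 0, 0, 0, 0], [1, 0, 0, 0, 0, 0, 0]],
  ],
)

```text
t: 3.5
tool_pos: [0.5772, -0.1546, 0.1091]
orientation: [2.216, 2.223, 0.002]
force: [-0.7, -0.7, -0.2]
opening: 0.0052
```

```bash
python3 - <<'E'
from h import *
a=snap('scene','x.png');st()
print(proj('scene',[.577,-.157,.112]))
crop(a,150,250,170,280,6,'s2.png')
E
```

```text
{'t': 3.55, 'q': [-0.3475, 0.1829, 1.6069, -0.0, 1.349, -0.3506], 'tool_pos': [0.5769, -0.1545, 0.1086], 'orientation': [2.2161, 2.2231, 0.0019], 'force': [0.3702, 0.6169, 1.3267], 'opening': 0.0023}
[222.90303677 175.55066687]
```

View pics/s2.png

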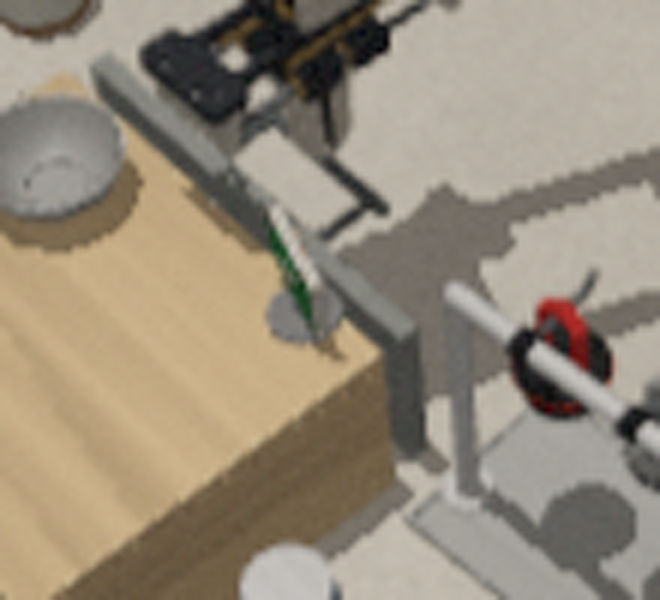

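```bash
python3 - <<'E'
from h import *
print(ray('scene',170+383/6,150+210/6,.112), ray('scene',170+330/6,150+155/6,.112))
for p in ([.577,-.102,.112],[.5775,-.1545,.0976],[.5895,-.157,.112]): print((proj('scene',p)-[170,150])*6)
# panel top corner right end near rail: outer/inner
print(ray('scene',170+415/6,150+330/6,.135),ray('scene',170+390/6,150+345/6,.135))
E
```

```text
[ 0.57759172 -0.09526327  0.112     ] [ 0.57233399 -0.15060635  0.112     ]
[376.37816255 203.23414375]
[321.40548861 171.23226322]
[301.71910055 164.08231408]
[ 0.63357025 -0.00139393  0.135     ] [ 0.65064132 -0.00328826  0.135     ]
```

The gripper hides the grip, and the opening of 2 mm suggests the bar may not be held. I'll check by pulling a little and watching the force.

Request:
servo_tool(
  plan=[
    [[1, -10, 0, 0, 0, 0, 0], [1, -10, 0, 0, 0, 0, 0], [1, -10, 0, 0, 0, 0, 0], [1, 0, 0, 0, 0, 0, 0]],
  ],
)

```text
t: 3.95
tool_pos: [0.5442, -0.1541, 0.1065]
orientation: [-2.218, -2.224, 0.001]
force: [-0.3, 0.3, -0.1]
opening: 0.0008
```

```bash
python3 - <<'E'
from h import *
a=snap('scene','x2.png');st()
crop(a,150,230,180,260,8,'s3.png')
E
```

```text
{'t': 4.0, 'q': [-0.3663, 0.1069, 1.694, 0.0, 1.3407, -0.3688], 'tool_pos': [0.5451, -0.1543, 0.1067], 'orientation': [-2.2187, -2.2242, 0.0], 'force': [0.7328, 0.4254, 0.1919], 'opening': 0.0007}
```

View pics/s3.png

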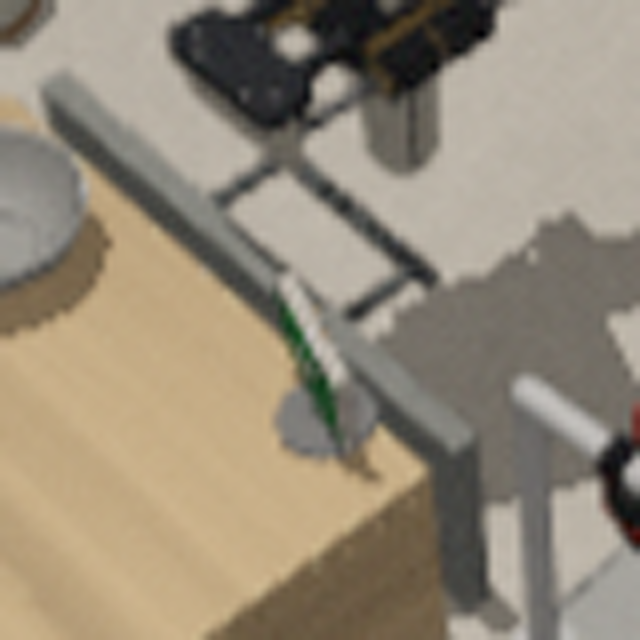

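```bash
python3 - <<'E'
from h import *
for p in ([.5451,-.1543,.0957],[.577,-.102,.112],[.577,-.212,.112]): print((proj('scene',p)-[180,150])*8)
for z in (.08,.0957,.11,.13): print(z,ray('scene',180+403/8,150+168/8,z))
b=snap('top','x3.png'); print((proj('top',[.545,-.154,.1])))
crop(b,140,240,240,340,6,'t3.png')
E
```

```text
[402.23233885 194.48618771]
[421.83755007 270.97885833]
[267.29547041 140.10511922]
0.08 [ 0.52578221 -0.17784036  0.08      ]
0.0957 [ 0.53406494 -0.16654998  0.0957    ]
0.11 [ 0.54160908 -0.15626638  0.11      ]
0.13 [ 0.55216032 -0.14188373  0.13      ]
[297.09653884 190.81734461]
```

View pics/t3.png

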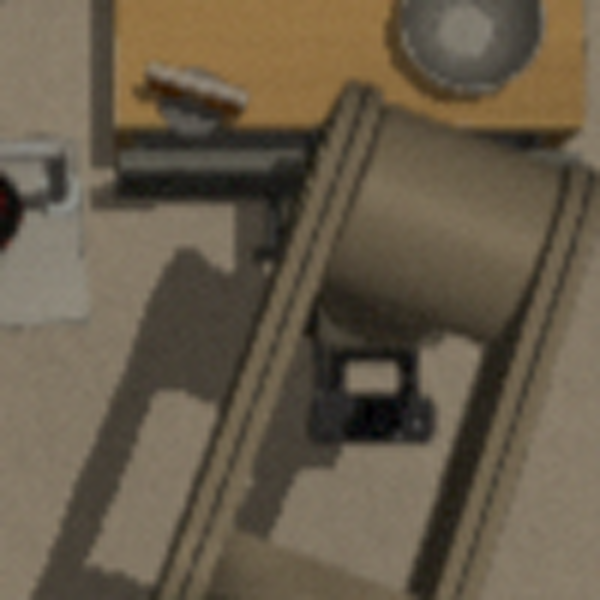

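The fingers closed above the bar: it still sits at (360,215), untouched, and the fingertips look higher than the readings suggest. A gentle touch on the panel will settle the height.

Request:
servo_tool(
  plan=[
    [[1, -10, 0, -25, 0, 0, 0], [1, 0, 0, -25, 0, 0, 0], [1, 0, 0, -25, 0, 0, 0], [1, 0, 0, -10, 0, 0, 0], [1, 0, 0, -2, 0, 0, 0], [1, 0, 0, 0, 0, 0, 0], [1, 0, 0, 0, 0, 0, 0]],
  ],
)

```text
t: 4.75
tool_pos: [0.5371, -0.1546, 0.0212]
orientation: [2.217, 2.223, 0.001]
force: [0.8, -0.4, 1.5]
opening: 0.0006
```

Request:
servo_tool(
  plan=[
    [[1, 0, 0, -2, 0, 0, 0], [1, 0, 0, -2, 0, 0, 0], [1, 0, 0, -2, 0, 0, 0], [1, 0, 0, 0, 0, 0, 0]],
  ],
)

```text
t: 5.15
tool_pos: [0.5356, -0.1541, 0.0134]
orientation: [-2.218, -2.224, 0.0]
force: [-0.6, 0.4, -0.5]
opening: 0.0006
```

Request:
servo_tool(
  plan=[
    [[1, 0, 0, -1.5, 0, 0, 0], [1, 0, 0, -1.5, 0, 0, 0], [1, 0, 0, 0, 0, 0, 0]],
  ],
)

```text
t: 5.45
tool_pos: [0.5356, -0.1541, 0.0104]
orientation: [-2.218, -2.224, 0.0]
force: [0.8, -0.0, 0.6]
opening: 0.0002
```

Request:
servo_tool(
  plan=[
    [[1, 0, 0, -1.5, 0, 0, 0], [1, 0, 0, -1.5, 0, 0, 0], [1, 0, 0, 0, 0, 0, 0]],
  ],
)

```text
t: 5.75
tool_pos: [0.5372, -0.1544, 0.0088]
orientation: [2.216, 2.223, 0.002]
force: [-0.9, 0.2, 5.4]
opening: 0.0005
```

```bash
python3 - <<'E'
from h import *
a=snap('scene','x4.png');b=snap('top','x5.png');st()
for n in('scene','top'): print(proj(n,[.5364,-.1543,0]))
A=a[130:230,180:280];B=b[130:230,240:340]
c=np.hstack([cv2.resize(q,None,fx=4,fy=4,interpolation=cv2.INTER_CUBIC) for q in(A,B)])
cv2.imwrite('pics/st4.png',c[:,:,::-1])
E
```

```text
{'t': 5.85, 'q': [-0.3719, 0.2006, 1.7838, 0.0004, 1.1546, -0.3753], 'tool_pos': [0.5372, -0.1544, 0.0088], 'orientation': [2.2163, 2.2234, 0.0021], 'force': [-0.3069, 1.6822, 4.9359], 'opening': 0.0004}
[233.65808737 189.10190854]
[294.51944098 195.21315965]
```

View pics/st4.png

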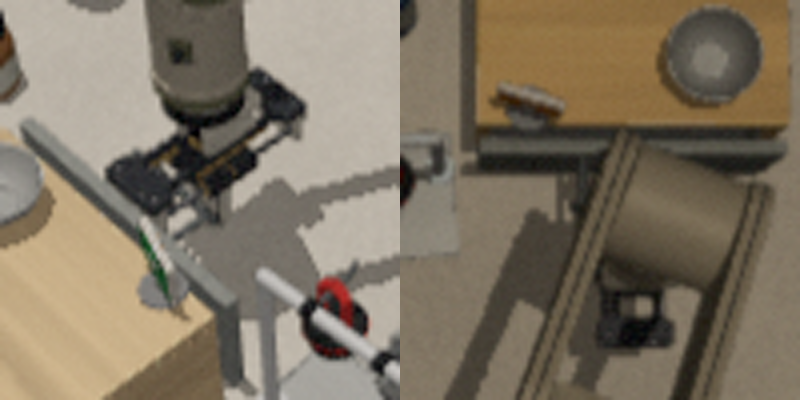

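Request:
servo_tool(
  plan=[
    [[1, 0, 0, 5, 0, 0, 0], [1, -25, 0, 5, 0, 0, 0], [1, -25, 0, 0, 0, 0, 0], [1, -20, 0, 0, 0, 0, 0], [1, 0, 0, -4, 0, 0, 0], [1, 0, 0, 0, 0, 0, 0], [1, 0, 0, 0, 0, 0, 0]],
  ],
)

```text
t: 6.55
tool_pos: [0.4667, -0.1544, 0.0139]
orientation: [2.218, 2.224, 0.0]
force: [-0.2, 0.1, 0.6]
opening: 0.0005
```

```bash
python3 - <<'E'
from h import *
a=snap('scene','x6.png');s=monitor.read_state();st()
p=np.array(s['tool_pos']);p[2]-=.011;q=proj('scene',p);print(q)
u,v=np.round(q).astype(int)
crop(a,v-45,v+30,u-45,u+45,8,'s5.png');print((q-[u-45,v-45])*8)
E
```

```text
{'t': 6.6, 'q': [-0.4238, 0.0216, 1.9673, 0.0001, 1.152, -0.4269], 'tool_pos': [0.4668, -0.1543, 0.0139], 'orientation': [2.2176, 2.2245, 0.0005], 'force': [0.5107, -0.8024, 0.1489], 'opening': 0.0007}
[246.70508855 179.25318752]
[357.64070838 362.02550013]
```

View pics/s5.png

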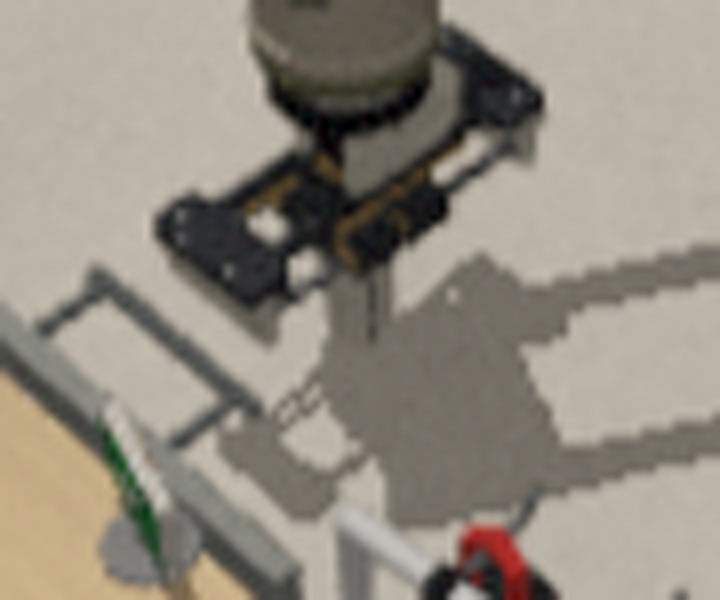

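```bash
python3 - <<'E'
from h import *
for z in (.1,.112,.12):
  print(z,ray('scene',202+100/8,134+278/8,z),ray('scene',202+252/8,134+405/8,z))
# stub ends at panel: 
print(ray('scene',202+175/8,134+448/8,.112))
a=cv2.imread('pics/x6.png')
print(a[165:184,248:252].mean(1).round().astype(int).tolist())
E
```

```text
0.1 [ 0.57206413 -0.2135587   0.1       ] [ 0.57136332 -0.10540522  0.1       ]
0.112 [ 0.57800082 -0.20437657  0.112     ] [ 0.57730774 -0.09741586  0.112     ]
0.12 [ 0.58195862 -0.19825516  0.12      ] [ 0.58127068 -0.09208961  0.12      ]
[ 0.61835826 -0.10249626  0.112     ]
[[37, 34, 38], [56, 58, 61], [84, 91, 95], [98, 107, 112], [97, 106, 110], [94, 104, 108], [96, 104, 109], [94, 103, 108], [94, 102, 107], [89, 97, 102], [87, 96, 100], [93, 101, 106], [100, 109, 114], [101, 110, 116], [102, 110, 116], [104, 111, 118], [103, 112, 118], [102, 112, 117], [102, 111, 117]]
```

Request:
servo_tool(
  plan=[
    [[1, 0, 0, 30, 0, 0, 0], [1, 0, 0, 30, 0, 0, 0], [1, 20, 0, 30, 0, 0, 0], [1, 25, 0, 0, 0, 0, 0], [1, 23, 0, 0, 0, 0, 0], [1, 3, 0, 0, 0, 0, 0], [1, 3, 0, 0, 0, 0, 0], [1, 3, 0, 0, 0, 0, 0], [1, 3, 0, 0, 0, 0, 0], [1, 0, 0, 0, 0, 0, 0]],
  ],
)

```text
t: 7.6
tool_pos: [0.5457, -0.1542, 0.1036]
orientation: [-2.218, -2.225, 0.0]
force: [0.3, -0.3, -0.4]
opening: 0.0005
```

Request:
servo_tool(
  plan=[
    [[1, 3, 0, 0, 0, 0, 0], [1, 3, 0, 0, 0, 0, 0], [1, 3, 0, 0, 0, 0, 0], [1, 0, 0, 0, 0, 0, 0]],
  ],
)

```text
t: 8.0
tool_pos: [0.5552, -0.1542, 0.1038]
orientation: [2.218, 2.225, 0.0]
force: [0.5, -0.0, -0.0]
opening: 0.0006
```

Request:
servo_tool(
  plan=[
    [[1, 3, 0, 0, 0, 0, 0], [1, 3, 0, 0, 0, 0, 0], [1, 0, 0, 0, 0, 0, 0]],
  ],
)

```text
t: 8.3
tool_pos: [0.5612, -0.1542, 0.1037]
orientation: [2.218, 2.225, 0.0]
force: [0.2, -0.8, 0.1]
opening: 0.0005
```

Request:
servo_tool(
  plan=[
    [[1, 3, 0, 0, 0, 0, 0], [1, 3, 0, 0, 0, 0, 0], [1, 0, 0, 0, 0, 0, 0]],
  ],
)

```text
t: 8.6
tool_pos: [0.5672, -0.1542, 0.1037]
orientation: [2.218, 2.225, 0.0]
force: [-0.2, -0.8, -0.1]
opening: 0.0004
```

Request:
servo_tool(
  plan=[
    [[1, 3, 0, 0, 0, 0, 0], [1, 3, 0, 0, 0, 0, 0], [1, 0, 0, 0, 0, 0, 0]],
  ],
)

```text
t: 8.9
tool_pos: [0.5732, -0.1542, 0.1037]
orientation: [2.218, 2.225, 0.0]
force: [-0.5, 0.5, 0.1]
opening: 0.0
```

Request:
servo_tool(
  plan=[
    [[1, 3, 0, 0, 0, 0, 0], [1, 3, 0, 0, 0, 0, 0], [1, 0, 0, 0, 0, 0, 0]],
  ],
)

```text
t: 9.2
tool_pos: [0.5792, -0.1542, 0.1038]
orientation: [2.218, 2.225, 0.0]
force: [-0.3, 0.3, -0.3]
opening: 0.0003
```

```bash
python3 - <<'E'
from h import *
a=snap('scene','x7.png');s=monitor.read_state()
p=np.array(s['tool_pos']);p[2]-=.011;q=proj('scene',p)
u0,v0=195,125
print((q-[u0,v0])*8, (proj('scene',[.577,-.157,.112])-[u0,v0])*8)
crop(a,v0,v0+75,u0,u0+75,8,'s6.png')
E
```

```text
[227.34169516 437.29879823] [223.22429412 404.40533498]
```

View pics/s6.png

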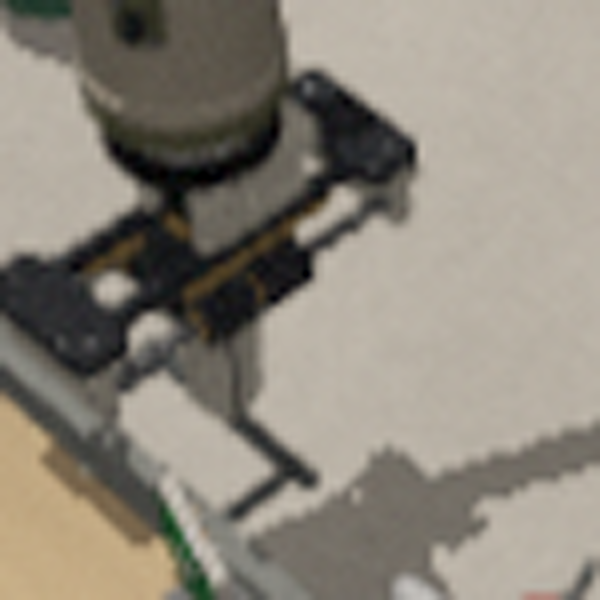

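```bash
python3 - <<'E'
from h import *
for z in(.09,.1,.11,.118,.125): print(z,ray('scene',195+232/8,125+412/8,z))
s=monitor.read_state();print(s['q'],s['joint_torque'],dir(robot))
for n in dir(robot):
    if n[0]!='_': print(n,getattr(robot,n))
E
```

```text
0.09 [ 0.56616048 -0.16642508  0.09      ]
0.1 [ 0.57111643 -0.15927222  0.1       ]
0.11 [ 0.57607238 -0.15211936  0.11      ]
0.118 [ 0.58003714 -0.14639708  0.118     ]
0.125 [ 0.58350631 -0.14139007  0.125     ]
[-3.45785231e-01  1.95204973e-01  1.60217550e+00 -2.46567164e-05
  1.34419918e+00 -3.48889578e-01] [ 3.77499056e-02 -5.70352864e+01 -4.71630692e+01  8.00873595e-02
  1.12874349e-02  1.69846189e-02] ['IKError', '__class__', '__delattr__', '__dict__', '__dir__', '__doc__', '__eq__', '__format__', '__ge__', '__getattribute__', '__getstate__', '__gt__', '__hash__', '__init__', '__init_subclass__', '__le__', '__lt__', '__module__', '__ne__', '__new__', '__reduce__', '__reduce_ex__', '__repr__', '__setattr__', '__sizeof__', '__str__', '__subclasshook__', '__weakref__', 'tips_ahead']
IKError <class 'plant.IKError'>
tips_ahead 0.011
```

Request:
servo_tool(
  plan=[
    [[1, -2, 0, -2, 0, 0, 0], [1, 0, 0, -2, 0, 0, 0], [1, 0, 0, -2, 0, 0, 0], [1, 0, 0, 0, 0, 0, 0]],
  ],
)

```text
t: 9.65
tool_pos: [0.5803, -0.1544, 0.1026]
orientation: [2.213, 2.22, 0.008]
force: [0.2, 4.3, 20.9]
opening: 0.0002
```

Request:
servo_tool(
  plan=[
    [[1, 0, 0, -2, 0, 0, 0], [1, 0, 0, -2, 0, 0, 0], [1, 0, 0, 0, 0, 0, 0]],
  ],
)

```text
t: 9.95
tool_pos: [0.5832, -0.1545, 0.1025]
orientation: [2.209, 2.217, 0.014]
force: [0.3, 8.4, 36.2]
opening: 0.0003
```

Request:
servo_tool(
  plan=[
    [[1, 0, 0, -2, 0, 0, 0], [1, 0, 0, -2, 0, 0, 0], [1, 0, 0, 0, 0, 0, 0]],
  ],
)

```text
t: 10.25
tool_pos: [0.5862, -0.1546, 0.1022]
orientation: [2.204, 2.214, 0.02]
force: [0.4, 11.5, 51.1]
opening: 0.0004
```

```bash
python3 - <<'E'
from h import *
s=monitor.read_state();f=np.array(s['force']);m=np.array(s['wrist_torque']);print(f,m)
print('r_perp',np.cross(f,m)/f.dot(f))
E
```

```text
[ 0.42957292 11.48318877 51.05516147] [ 2.03906511 -0.09024631  0.05804413]
r_perp [ 0.00192577  0.03800369 -0.00856389]
```

Request:
servo_tool(
  plan=[
    [[1, 0, 0, 5, 0, 0, 0], [1, 0, 0, 7, 0, 0, 0], [1, 0, 0, 0, 0, 0, 0]],
  ],
)

```text
t: 10.55
tool_pos: [0.5774, -0.1544, 0.103]
orientation: [2.217, 2.224, 0.001]
force: [-0.1, -1.0, 2.2]
opening: 0.0007
```

The tip meets the bar's top while the reading still puts the tip at about z=0.092, where 0.1175 is expected. During the floor touch the gripper body was over the handle, so that reading is suspect. I'll repeat the touch in an open spot.

Request:
servo_tool(
  plan=[
    [[1, 0, 0, 12, 0, 0, 0], [1, -35, 0, 0, 0, 0, 0], [1, -35, 0, 0, 0, 0, 0], [1, -35, 0, 0, 0, 0, 0], [1, -10, 0, -30, 0, 0, 0], [1, 0, 0, -35, 0, 0, 0], [1, 0, 0, -35, 0, 0, 0], [1, 0, 0, -2, 0, 0, 0], [1, 0, 0, 0, 0, 0, 0]],
  ],
)

```text
t: 11.45
tool_pos: [0.4606, -0.1538, 0.0112]
orientation: [-2.216, -2.222, 0.002]
force: [1.2, -0.2, -0.7]
opening: 0.0004
```

Request:
servo_tool(
  plan=[
    [[1, 0, 0, -1.5, 0, 0, 0], [1, 0, 0, -1.5, 0, 0, 0], [1, 0, 0, -1.5, 0, 0, 0], [1, 0, 0, 0, 0, 0, 0]],
  ],
)

```text
t: 11.85
tool_pos: [0.4623, -0.1544, 0.0078]
orientation: [2.217, 2.224, 0.001]
force: [-0.3, -0.7, -0.5]
opening: 0.0006
```

```bash
python3 - <<'E'
from h import *
s=monitor.read_state();f=np.array(s['force']);m=np.array(s['wrist_torque']);print(s['tool_pos'],f,m)
E
```

```text
[ 0.4623482  -0.15438837  0.0078365 ] [-0.31893597 -0.6516258  -0.54080365] [-0.09819405  0.07494572 -0.00964644]
```

Request:
servo_tool(
  plan=[
    [[1, 0, 0, -2, 0, 0, 0], [1, 0, 0, -2, 0, 0, 0], [1, 0, 0, -2, 0, 0, 0], [1, 0, 0, 0, 0, 0, 0]],
  ],
)

```text
t: 12.25
tool_pos: [0.4615, -0.154, 0.0007]
orientation: [-2.218, -2.224, 0.0]
force: [1.0, 1.0, -0.4]
opening: 0.0001
```

Request:
servo_tool(
  plan=[
    [[1, 0, 0, -2, 0, 0, 0], [1, 0, 0, -2, 0, 0, 0], [1, 0, 0, -1, 0, 0, 0], [1, 0, 0, 0, 0, 0, 0]],
  ],
)

```text
t: 12.65
tool_pos: [0.4617, -0.1541, -0.0041]
orientation: [-2.218, -2.225, 0.0]
force: [0.1, 0.5, -0.2]
opening: 0.0004
```

Request:
servo_tool(
  plan=[
    [[1, 0, 0, -2, 0, 0, 0], [1, 0, 0, -2, 0, 0, 0], [1, 0, 0, -1, 0, 0, 0], [1, 0, 0, 0, 0, 0, 0]],
  ],
)

```text
t: 13.05
tool_pos: [0.4616, -0.1541, -0.0091]
orientation: [-2.218, -2.224, 0.0]
force: [-0.4, 0.7, 0.2]
opening: 0.0006
```

Request:
servo_tool(
  plan=[
    [[1, 0, 0, -2, 0, 0, 0], [1, 0, 0, -2, 0, 0, 0], [1, 0, 0, -1, 0, 0, 0], [1, 0, 0, 0, 0, 0, 0]],
  ],
)

```text
t: 13.45
tool_pos: [0.4616, -0.1541, -0.0141]
orientation: [-2.218, -2.224, 0.0]
force: [-0.5, 0.5, -0.3]
opening: 0.0005
```

Request:
servo_tool(
  plan=[
    [[1, 0, 0, -1, 0, 0, 0], [1, 0, 0, -1, 0, 0, 0], [1, 0, 0, 0, 0, 0, 0]],
  ],
)

```text
t: 13.75
tool_pos: [0.462, -0.1543, -0.0144]
orientation: [-2.218, -2.225, 0.0]
force: [-8.6, 3.7, 15.9]
opening: 0.0005
```

Floor contact comes at a TCP reading of -0.014 instead of +0.011. The real fingertips therefore sit about 25 mm higher than readings and `tips_ahead` imply, which matches the bar contact. From here I'll command every height 25 mm lower.

Request:
servo_tool(
  plan=[
    [[0.3, 0, 0, 35, 0, 0, 0], [0.3, 0, 0, 40, 0, 0, 0], [0.3, 0, 0, 40, 0, 0, 0], [0.3, 15, 0, 40, 0, 0, 0], [0.3, 35, 0, 10, 0, 0, 0], [0.3, 35, 0, 0, 0, 0, 0], [0.3, 30, 0, 0, 0, 0, 0], [0.3, 0, 0, -20, 0, 0, 0], [0.3, 0, 0, -30, 0, 0, 0], [0.3, 0, 0, -19, 0, 0, 0], [0.3, 0, 0, 0, 0, 0, 0]],
  ],
)

```text
t: 14.85
tool_pos: [0.5742, -0.1532, 0.0763]
orientation: [-2.214, -2.221, 0.004]
force: [-0.4, -0.3, -0.2]
opening: 0.0326
```

Request:
servo_tool(
  plan=[
    [[1, 0, 0, 0, 0, 0, 0], [1, 0, 0, 0, 0, 0, 0], [1, 0, 0, 0, 0, 0, 0], [1, 0, 0, 0, 0, 0, 0]],
  ],
)

```text
t: 15.25
tool_pos: [0.5782, -0.1546, 0.0822]
orientation: [2.216, 2.223, 0.002]
force: [0.7, 0.5, 4.1]
opening: 0.0098
```

Request:
servo_tool(
  plan=[
    [[1, -8, 0, 0, 0, 0, 0], [1, -15, 0, 0, 0, 0, 0], [1, -15, 0, 0, 0, 0, 0], [1, -15, 0, 0, 0, 0, 0], [1, -15, 0, 0, 0, 0, 0], [1, -15, 0, 0, 0, 0, 0], [1, -15, 0, 0, 0, 0, 0], [1, -15, 0, 0, 0, 0, 0], [1, -15, 0, 0, 0, 0, 0], [1, -15, 0, 0, 0, 0, 0], [1, -15, 0, 0, 0, 0, 0], [1, 0, 0, 0, 0, 0, 0]],
  ],
)

```text
t: 16.45
tool_pos: [0.4186, -0.1542, 0.082]
orientation: [2.217, 2.223, 0.002]
force: [-1.1, 4.1, 10.2]
opening: 0.01
```

Request:
servo_tool(
  plan=[
    [[1, -4, 0, 0, 0, 0, 0], [1, -4, 0, 0, 0, 0, 0], [1, -2, 0, 0, 0, 0, 0], [1, 0, 0, 0, 0, 0, 0]],
  ],
)

```text
t: 16.85
tool_pos: [0.4171, -0.1542, 0.0823]
orientation: [2.208, 2.214, 0.02]
force: [43.5, 2.9, -24.7]
opening: 0.01
```

Request:
servo_tool(
  plan=[
    [[1, 8, 0, 0, 0, 0, 0], [0.2, 0, 0, 0, 0, 0, 0], [0.2, 0, 0, 0, 0, 0, 0], [0.2, 0, 0, 0, 0, 0, 0], [0.2, 0, 0, 35, 0, 0, 0], [0.2, 0, 0, 45, 0, 0, 0], [-0.1, 0, 0, 45, 0, 0, 0], [-0.1, 0, 0, 45, 0, 0, 0], [-0.1, 0, 0, 0, 0, 0, 0.14], [-0.1, 0, 0, 0, 0, 0, 0.14], [-0.1, 0, 0, 0, 0, 0, 0.14], [-0.1, 0, 0, 0, 0, 0, 0.14]],
  ],
)

```text
t: 18.05
tool_pos: [0.4162, -0.1542, 0.2498]
orientation: [-1.509, -2.754, 0.0]
force: [0.8, -0.1, -0.1]
opening: 0.0511
```

```bash
python3 - <<'E'
from h import *
b=cv2.imread('pics/t0r.png').astype(int)
m=(b[:,:,2]>90)&(b[:,:,1]<50)&(b[:,:,0]<50)
m[:, :150]=0
v,u=np.nonzero(m); k=(u>215)&(u<260)&(v>160)&(v<190); print(u[k].mean(),v[k].mean(),k.sum(),ray('top',u[k].mean(),v[k].mean(),.20))
a=snap('top','t8r.png');s=snap('scene','s8r.png');st()
crop(s,130,230,190,340,5,'s8.png')
E
```

```text
235.5 172.57142857142858 14 [0.6015695  0.08025946 0.2       ]
{'t': 18.15, 'q': [-0.4702, -0.3164, 1.8248, -0.0002, 1.6342, -1.0352], 'tool_pos': [0.4163, -0.1542, 0.2498], 'orientation': [-1.5137, -2.7518, 0.0004], 'force': [-0.0229, -0.024, 0.0892], 'opening': 0.0509}
```

View pics/s8.png

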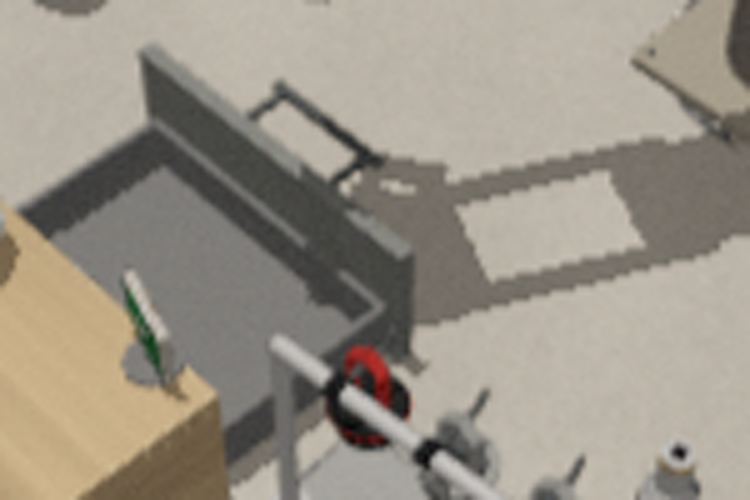

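The drawer is fully out, with its floor around (200,270) in the crop and empty. The red stopper handle is at (368,372). Next is the stopper.

Request:
servo_tool(
  plan=[
    [[-0.1, 23, 29, 0, 0, 0, 0.1346], [-0.1, 23, 29, 0, 0, 0, 0.1346], [-0.1, 23, 29, 0, 0, 0, 0.1346], [-0.1, 23, 29, 0, 0, 0, 0.1346], [-0.1, 23, 29, 0, 0, 0, 0.1346], [-0.1, 23, 29, 0, 0, 0, 0.1346], [-0.1, 23, 29, 0, 0, 0, 0.1346], [-0.1, 22, 30, 0, 0, 0, 0.1346], [-0.1, 0, 0, 0, 0, 0, 0], [-0.1, 0, 0, 0, 0, 0, 0]],
  ],
)

```text
t: 19.15
tool_pos: [0.5995, 0.0791, 0.2492]
orientation: [0.103, -3.138, 0.001]
force: [-0.1, -0.5, -0.9]
opening: 0.051
```

Request:
servo_tool(
  plan=[
    [[-0.1, 0, 0, -25, 0, 0, 0], [-0.1, 0, 0, -25, 0, 0, 0], [-0.1, 0, 0, -20, 0, 0, 0], [-0.1, 0, 0, -13, 0, 0, 0], [-0.1, 0, 0, -13, 0, 0, 0], [-0.1, 0, 0, 0, 0, 0, 0]],
  ],
)

```text
t: 19.75
tool_pos: [0.5986, 0.0781, 0.1524]
orientation: [0.105, -3.137, 0.0]
force: [-0.5, 0.9, -0.6]
opening: 0.0513
```

Tip at about 0.167 with no contact. Close, then lift 8 mm and check.

Request:
servo_tool(
  plan=[
    [[1, 0, 0, 0, 0, 0, 0], [1, 0, 0, 0, 0, 0, 0], [1, 0, 0, 0, 0, 0, 0], [1, 0, 0, 0, 0, 0, 0], [1, 0, 0, 8, 0, 0, 0], [1, 0, 0, 0, 0, 0, 0]],
  ],
)

```text
t: 20.35
tool_pos: [0.6006, 0.0788, 0.1638]
orientation: [-0.108, 3.138, -0.0]
force: [0.1, 0.2, 0.5]
opening: 0.0301
```

Request:
servo_tool(
  plan=[
    [[1, 0, 0, 8, 0, 0, 0], [1, 0, 0, 7, 0, 0, 0], [1, 0, 0, 0, 0, 0, 0], [1, -15, -1, 0, 0, 0, 0], [1, -20, -1.4, 0, 0, 0, 0], [1, -20, -1.4, 0, 0, 0, 0], [1, -20, -1.4, 0, 0, 0, 0], [1, 0, 0, 0, 0, 0, 0]],
  ],
)

```text
t: 21.15
tool_pos: [0.5233, 0.0736, 0.1771]
orientation: [0.109, -3.139, 0.0]
force: [1.2, -0.2, 0.4]
opening: 0.0303
```

Request:
servo_tool(
  plan=[
    [[1, 0, 0, 20, 0, 0, 0], [1, 0, 0, 20, 0, 0, 0], [1, 8, -32, 0, 0, 0, -0.008], [1, 8, -32, 0, 0, 0, -0.008], [1, 8, -32, 0, 0, 0, -0.008], [1, 8, -32, 0, 0, 0, -0.008], [1, 8, -32, 0, 0, 0, -0.008], [1, 8, -32, 0, 0, 0, -0.008], [1, 8, -32, 0, 0, 0, -0.008], [1, 8, -32, 0, 0, 0, -0.008], [1, 8, -32, 0, 0, 0, -0.007], [1, 0, 0, 0, 0, 0, 0]],
  ],
)

```text
t: 22.35
tool_pos: [0.5974, -0.2186, 0.2165]
orientation: [-0.009, -3.141, 0.002]
force: [0.1, 0.6, -1.1]
opening: 0.0294
```

Request:
servo_tool(
  plan=[
    [[1, 0, 0, -30, 0, 0, 0], [1, 0, 0, -35, 0, 0, 0], [1, 0, 0, -35, 0, 0, 0], [1, 0, 0, -35, 0, 0, 0], [1, 0, 0, -25, 0, 0, 0], [1, 0, 0, -8, 0, 0, 0], [1, 0, 0, 0, 0, 0, 0]],
  ],
)

```text
t: 23.05
tool_pos: [0.5967, -0.2136, 0.0484]
orientation: [-0.002, -3.14, -0.001]
force: [-0.0, -0.2, -0.5]
opening: 0.0298
```

Request:
servo_tool(
  plan=[
    [[1, 0, 0, -2, 0, 0, 0], [1, 0, 0, -1.5, 0, 0, 0], [1, 0, 0, 0, 0, 0, 0]],
  ],
)

```text
t: 23.35
tool_pos: [0.5974, -0.2146, 0.0466]
orientation: [0.003, 3.14, -0.001]
force: [-0.3, -0.9, -1.0]
opening: 0.0299
```

Request:
servo_tool(
  plan=[
    [[1, 0, 0, -1, 0, 0, 0], [1, 0, 0, -1, 0, 0, 0], [1, 0, 0, 0, 0, 0, 0]],
  ],
)

```text
t: 23.65
tool_pos: [0.5979, -0.2147, 0.0454]
orientation: [0.003, 3.139, -0.001]
force: [-1.0, 1.4, 5.9]
opening: 0.0299
```

Request:
servo_tool(
  plan=[
    [[-0.1, 0, 0, 0, 0, 0, 0], [-0.1, 0, 0, 0, 0, 0, 0], [-0.1, 0, 0, 0, 0, 0, 0], [-0.1, 0, 0, 20, 0, 0, 0], [-0.1, 0, 0, 45, 0, 0, 0], [-0.1, 0, 0, 45, 0, 0, 0], [-0.1, 0, 0, 45, 0, 0, 0], [-0.1, 0, 0, 45, 0, 0, 0], [-0.1, 0, 30, 5, 0, 0, 0], [-0.1, 0, 35, 0, 0, 0, 0], [-0.1, 0, 35, 0, 0, 0, 0], [-0.1, 0, 35, 0, 0, 0, 0]],
  ],
)

```text
t: 24.85
tool_pos: [0.5966, -0.0783, 0.2487]
orientation: [0.004, 3.142, 0.0]
force: [0.8, -0.5, 0.3]
opening: 0.0513
```

Request:
servo_tool(
  plan=[
    [[-0.1, 0, 35, 0, 0, 0, 0.012], [-0.1, 0, 35, 0, 0, 0, 0.012], [-0.1, 0, 35, 0, 0, 0, 0.012], [-0.1, 0, 35, 0, 0, 0, 0.012], [-0.1, 0, 35, 0, 0, 0, 0.012], [-0.1, -2, 35, 0, 0, 0, 0.011], [-0.1, -2, 24, 0, 0, 0, 0], [-0.1, 0, 0, 0, 0, 0, 0], [-0.1, 0, 0, 0, 0, 0, 0]],
  ],
)

```text
t: 25.75
tool_pos: [0.5927, 0.1547, 0.2484]
orientation: [0.11, -3.139, 0.001]
force: [0.0, 0.2, 1.0]
opening: 0.0512
```

Request:
servo_tool(
  plan=[
    [[-0.1, 0, 0, -25, 0, 0, 0], [-0.1, 0, 0, -25, 0, 0, 0], [-0.1, 0, 0, -20, 0, 0, 0], [-0.1, 0, 0, -12, 0, 0, 0], [-0.1, 0, 0, -12, 0, 0, 0], [-0.1, 0, 0, 0, 0, 0, 0]],
  ],
)

```text
t: 26.35
tool_pos: [0.5921, 0.1538, 0.153]
orientation: [0.107, -3.137, 0.001]
force: [-0.3, -0.7, -0.8]
opening: 0.0513
```

Request:
servo_tool(
  plan=[
    [[1, 0, 0, 0, 0, 0, 0], [1, 0, 0, 0, 0, 0, 0], [1, 0, 0, 0, 0, 0, 0], [1, 0, 0, 0, 0, 0, 0], [1, 0, 0, 8, 0, 0, 0], [1, 0, 0, 0, 0, 0, 0]],
  ],
)

```text
t: 26.95
tool_pos: [0.5935, 0.1547, 0.1643]
orientation: [-0.109, 3.138, 0.0]
force: [0.6, 0.7, 0.2]
opening: 0.0302
```

Request:
servo_tool(
  plan=[
    [[1, 0, 0, 7, 0, 0, 0], [1, 0, 0, 6, 0, 0, 0], [1, 0, 0, 0, 0, 0, 0], [1, -15, -1, 0, 0, 0, 0], [1, -20, -1.4, 0, 0, 0, 0], [1, -20, -1.4, 0, 0, 0, 0], [1, -20, -1.4, 0, 0, 0, 0], [1, -5, 0, 20, 0, 0, 0], [1, 0, 0, 20, 0, 0, 0], [1, 0, 0, 0, 0, 0, 0]],
  ],
)

```text
t: 27.95
tool_pos: [0.5145, 0.1498, 0.2191]
orientation: [-0.108, 3.134, 0.001]
force: [0.5, -0.9, 0.4]
opening: 0.0301
```

Request:
servo_tool(
  plan=[
    [[1, 0, -25, 0, 0, 0, -0.008], [1, 0, -25, 0, 0, 0, -0.008], [1, 0, -25, 0, 0, 0, -0.008], [1, 10, -25, 0, 0, 0, -0.008], [1, 12, -25, 0, 0, 0, -0.008], [1, 14, -25, 0, 0, 0, -0.008], [1, 15, -25, 0, 0, 0, -0.008], [1, 15, -25, 0, 0, 0, -0.008], [1, 15, -25, 0, 0, 0, -0.007], [1, 3, -14, 0, 0, 0, 0], [1, 0, 0, 0, 0, 0, 0], [1, 0, 0, 0, 0, 0, 0]],
  ],
)

```text
t: 29.15
tool_pos: [0.5963, -0.089, 0.215]
orientation: [-0.003, -3.14, -0.001]
force: [0.2, -0.5, -0.5]
opening: 0.0299
```

Request:
servo_tool(
  plan=[
    [[1, 0, 0, -30, 0, 0, 0], [1, 0, 0, -35, 0, 0, 0], [1, 0, 0, -35, 0, 0, 0], [1, 0, 0, -35, 0, 0, 0], [1, 0, 0, -25, 0, 0, 0], [1, 0, 0, -7, 0, 0, 0], [1, 0, 0, 0, 0, 0, 0], [1, 0, 0, -1.5, 0, 0, 0], [1, 0, 0, 0, 0, 0, 0]],
  ],
)

```text
t: 30.05
tool_pos: [0.598, -0.0895, 0.0489]
orientation: [0.002, 3.139, -0.001]
force: [0.5, -0.6, -0.3]
opening: 0.0299
```

Request:
servo_tool(
  plan=[
    [[1, 0, 0, -1, 0, 0, 0], [1, 0, 0, -1, 0, 0, 0], [1, 0, 0, 0, 0, 0, 0]],
  ],
)

```text
t: 30.35
tool_pos: [0.5969, -0.0897, 0.0454]
orientation: [0.003, 3.141, -0.0]
force: [0.1, -0.2, -0.5]
opening: 0.0294
```

Request:
servo_tool(
  plan=[
    [[1, 0, 0, -1, 0, 0, 0], [-0.1, 0, 0, 0, 0, 0, 0], [-0.1, 0, 0, 0, 0, 0, 0], [-0.1, 0, 0, 0, 0, 0, 0], [-0.1, 0, 0, 20, 0, 0, 0], [-0.1, 0, 0, 45, 0, 0, 0], [-0.1, 0, 0, 45, 0, 0, 0], [-0.1, 0, 0, 45, 0, 0, 0], [-0.1, 0, 0, 45, 0, 0, 0], [-0.1, 0, 30, 5, 0, 0, 0], [-0.1, 0, 35, 0, 0, 0, 0], [-0.1, 0, 35, 0, 0, 0, 0]],
  ],
)

```text
t: 31.55
tool_pos: [0.5971, 0.0111, 0.2499]
orientation: [0.005, 3.14, -0.0]
force: [0.4, -0.5, -0.0]
opening: 0.051
```

Request:
servo_tool(
  plan=[
    [[-0.1, 0, 35, 0, 0, 0, 0.012], [-0.1, 0, 35, 0, 0, 0, 0.012], [-0.1, -1, 35, 0, 0, 0, 0.012], [-0.1, -1, 35, 0, 0, 0, 0.012], [-0.1, -2, 35, 0, 0, 0, 0.012], [-0.1, -3, 35, 0, 0, 0, 0.011], [-0.1, -2, 10, 0, 0, 0, 0], [-0.1, 0, 0, 0, 0, 0, 0], [-0.1, 0, 0, 0, 0, 0, 0]],
  ],
)

```text
t: 32.45
tool_pos: [0.5879, 0.2295, 0.249]
orientation: [0.108, -3.14, 0.001]
force: [-1.1, -0.2, 0.6]
opening: 0.0513
```

Request:
servo_tool(
  plan=[
    [[-0.1, 0, 0, -25, 0, 0, 0], [-0.1, 0, 0, -25, 0, 0, 0], [-0.1, 0, 0, -20, 0, 0, 0], [-0.1, 0, 0, -12, 0, 0, 0], [-0.1, 0, 0, -13, 0, 0, 0], [-0.1, 0, 0, 0, 0, 0, 0]],
  ],
)

```text
t: 33.05
tool_pos: [0.5871, 0.2293, 0.1524]
orientation: [0.107, -3.137, 0.001]
force: [0.3, 0.4, 0.0]
opening: 0.0512
```

Request:
servo_tool(
  plan=[
    [[1, 0, 0, 0, 0, 0, 0], [1, 0, 0, 0, 0, 0, 0], [1, 0, 0, 0, 0, 0, 0], [1, 0, 0, 0, 0, 0, 0], [1, 0, 0, 8, 0, 0, 0], [1, 0, 0, 0, 0, 0, 0]],
  ],
)

```text
t: 33.65
tool_pos: [0.5884, 0.2306, 0.1638]
orientation: [-0.109, 3.138, 0.0]
force: [0.2, 0.2, -0.7]
opening: 0.0294
```

Request:
servo_tool(
  plan=[
    [[1, 0, 0, 7, 0, 0, 0], [1, 0, 0, 6, 0, 0, 0], [1, 0, 0, 0, 0, 0, 0], [1, -15, -1, 0, 0, 0, 0], [1, -20, -1.4, 0, 0, 0, 0], [1, -20, -1.4, 0, 0, 0, 0], [1, -20, -1.4, 0, 0, 0, 0], [1, 0, 0, 20, 0, 0, 0], [1, 0, 0, 20, 0, 0, 0], [1, 0, -20, 0, 0, 0, 0], [1, 0, -30, 0, 0, 0, 0], [1, 0, -30, 0, 0, 0, 0]],
  ],
)

```text
t: 34.85
tool_pos: [0.5128, 0.1447, 0.2155]
orientation: [-0.11, 3.139, -0.0]
force: [-0.7, 0.3, -1.0]
opening: 0.0298
```

Request:
servo_tool(
  plan=[
    [[1, 0, -33, 0, 0, 0, -0.008], [1, 0, -33, 0, 0, 0, -0.008], [1, 1, -33, 0, 0, 0, -0.008], [1, 1, -33, 0, 0, 0, -0.008], [1, 1, -33, 0, 0, 0, -0.008], [1, 1, -33, 0, 0, 0, -0.008], [1, 2, -33, 0, 0, 0, -0.008], [1, 2, -33, 0, 0, 0, -0.008], [1, 2, -33, 0, 0, 0, -0.007], [1, 2, -33, 0, 0, 0, 0], [1, 2, -25, 0, 0, 0, 0], [1, 0, 0, 0, 0, 0, 0]],
  ],
)

```text
t: 36.05
tool_pos: [0.5265, -0.2128, 0.215]
orientation: [-0.008, -3.141, 0.001]
force: [-0.5, 0.4, -0.8]
opening: 0.0301
```

Request:
servo_tool(
  plan=[
    [[1, 0, 0, -30, 0, 0, 0], [1, 0, 0, -35, 0, 0, 0], [1, 0, 0, -35, 0, 0, 0], [1, 0, 0, -35, 0, 0, 0], [1, 0, 0, -25, 0, 0, 0], [1, 0, 0, -7, 0, 0, 0], [1, 0, 0, 0, 0, 0, 0], [1, 0, 0, -1.5, 0, 0, 0], [1, 0, 0, 0, 0, 0, 0]],
  ],
)

```text
t: 36.95
tool_pos: [0.5279, -0.2102, 0.0483]
orientation: [0.003, 3.139, -0.002]
force: [0.4, 0.3, -1.9]
opening: 0.0301
```

Request:
servo_tool(
  plan=[
    [[1, 0, 0, -1, 0, 0, 0], [1, 0, 0, -1, 0, 0, 0], [1, 0, 0, 0, 0, 0, 0]],
  ],
)

```text
t: 37.25
tool_pos: [0.527, -0.21, 0.045]
orientation: [0.003, 3.141, -0.0]
force: [0.2, 0.8, 0.1]
opening: 0.0298
```

Request:
servo_tool(
  plan=[
    [[1, 0, 0, -1, 0, 0, 0], [-0.1, 0, 0, 0, 0, 0, 0], [-0.1, 0, 0, 0, 0, 0, 0], [-0.1, 0, 0, 0, 0, 0, 0], [-0.1, 0, 0, 20, 0, 0, 0], [-0.1, 0, 0, 45, 0, 0, 0], [-0.1, 0, 0, 45, 0, 0, 0], [-0.1, 0, 0, 45, 0, 0, 0], [-0.1, 0, 0, 45, 0, 0, 0], [-0.1, 0, 0, 5, 0, 0, 0]],
  ],
)

```text
t: 38.25
tool_pos: [0.5296, -0.2112, 0.2564]
orientation: [0.003, 3.132, -0.008]
force: [0.8, -1.1, 0.4]
opening: 0.0513
```

```bash
python3 - <<'E'
from h import *
b=snap('top','t9r.png');s=snap('scene','s9r.png');st()
c=np.hstack([cv2.resize(q,None,fx=4,fy=4,interpolation=cv2.INTER_CUBIC) for q in(b[140:240,180:280],s[140:240,190:290])])
crop2=cv2.resize(s[190:250,290:390],None,fx=4,fy=4,interpolation=cv2.INTER_CUBIC)
cv2.imwrite('pics/m9.png',np.vstack([c,np.hstack([crop2[:200],cv2.resize(b[140:190,260:360],None,fx=4,fy=4)])])[:,:,::-1])
E
```

```text
{'t': 38.35, 'q': [-0.4694, 0.0251, 1.5141, -0.0, 1.5983, -2.0381], 'tool_pos': [0.5279, -0.2103, 0.2508], 'orientation': [0.0032, 3.138, -0.0029], 'force': [0.1425, 0.2435, -0.2437], 'opening': 0.0514}
```

View pics/m9.png

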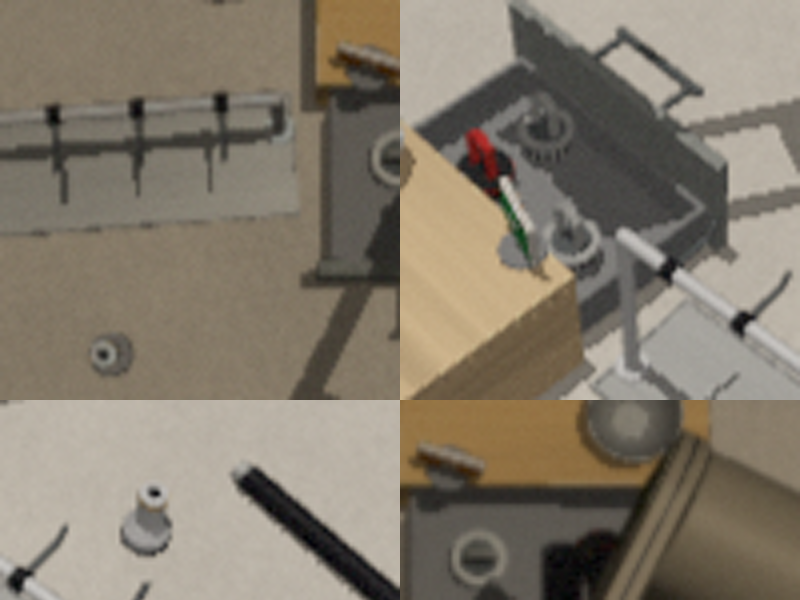

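The stopper and both strainers stand upright in the drawer and the pegs are bare. The nozzle has been knocked: it now stands at top pixel (205.8,228.5), where it was at (202.5,220.8) before.

```bash
python3 - <<'E'
from h import *
print(ray('top',180+103/4,140+354/4,.068),ray('scene',290+153/4,190+92/4,.068))
print(ray('top',180+112/4,140+355/4,.01),ray('scene',290+146/4,190+137/4,.01))
E
```

```text
[0.39876058 0.2024853  0.068     ] [0.3993717  0.20381363 0.068     ]
[0.39761404 0.20074734 0.01      ] [0.40549182 0.21052956 0.01      ]
```

Request:
servo_tool(
  plan=[
    [[-0.1, -10.8, 34.5, 0, 0, 0, 0], [-0.1, -10.8, 34.5, 0, 0, 0, 0], [-0.1, -10.8, 34.5, 0, 0, 0, 0], [-0.1, -10.8, 34.5, 0, 0, 0, 0], [-0.1, -10.8, 34.5, 0, 0, 0, 0], [-0.1, -10.8, 34.5, 0, 0, 0, 0], [-0.1, -10.8, 34.5, 0, 0, 0, 0], [-0.1, -10.8, 34.5, 0, 0, 0, 0], [-0.1, -10.8, 34.5, 0, 0, 0, 0], [-0.1, -10.8, 34.5, 0, 0, 0, 0], [-0.1, -10.8, 34.5, 0, 0, 0, 0], [-0.1, -10.2, 33.5, 0, 0, 0, 0]],
  ],
)

```text
t: 39.55
tool_pos: [0.396, 0.2042, 0.246]
orientation: [-0.003, -3.138, 0.002]
force: [0.3, 0.1, -0.6]
opening: 0.0511
```

Request:
servo_tool(
  plan=[
    [[-0.1, 0, 0, -40, 0, 0, 0], [-0.1, 0, 0, -40, 0, 0, 0], [-0.1, 0, 0, -40, 0, 0, 0], [-0.1, 0, 0, 0, 0, 0, 0], [-0.1, 0, 0, 0, 0, 0, 0]],
  ],
)

```text
t: 40.05
tool_pos: [0.3963, 0.2026, 0.1274]
orientation: [-0.003, -3.138, 0.002]
force: [0.6, 0.2, 0.8]
opening: 0.0511
```

Request:
servo_tool(
  plan=[
    [[-0.1, 2, 0, -35, 0, 0, 0], [-0.1, 0, 0, -35, 0, 0, 0], [-0.1, 0, 0, -25, 0, 0, 0], [-0.1, 0, 0, -11, 0, 0, 0], [-0.1, 0, 0, 0, 0, 0, 0], [1, 0, 0, 0, 0, 0, 0], [1, 0, 0, 0, 0, 0, 0], [1, 0, 0, 0, 0, 0, 0], [1, 0, 0, 0, 0, 0, 0]],
  ],
)

```text
t: 40.95
tool_pos: [0.4006, 0.2034, 0.0237]
orientation: [0.003, 3.14, 0.001]
force: [0.4, -0.5, 4.3]
opening: 0.0245
```

Request:
servo_tool(
  plan=[
    [[1, 0, 0, 15, 0, 0, 0], [1, 0, 0, 30, 0, 0, 0], [1, 0, 0, 35, 0, 0, 0], [1, 0, 0, 35, 0, 0, 0], [1, 0, 0, 35, 0, 0, 0], [1, 0, 0, 35, 0, 0, 0], [1, 0, 0, 5, 0, 0, 0], [1, 0, 0, 0, 0, 0, 0]],
  ],
)

```text
t: 41.75
tool_pos: [0.4006, 0.2035, 0.214]
orientation: [0.003, 3.139, 0.002]
force: [-0.3, -0.1, -1.4]
opening: 0.0249
```

Request:
servo_tool(
  plan=[
    [[1, 11.5, -27, 0, 0, 0, 0], [1, 11.5, -27, 0, 0, 0, 0], [1, 11.5, -27, 0, 0, 0, 0], [1, 11.5, -27, 0, 0, 0, 0], [1, 11.5, -27, 0, 0, 0, 0], [1, 11.5, -27, 0, 0, 0, 0], [1, 11.5, -27, 0, 0, 0, 0], [1, 11.5, -27, 0, 0, 0, 0], [1, 11.5, -27, 0, 0, 0, 0], [1, 11.5, -27, 0, 0, 0, 0], [1, 11.5, -25, 0, 0, 0, 0], [1, 0, 0, 0, 0, 0, 0]],
  ],
)

```text
t: 42.95
tool_pos: [0.5257, -0.0942, 0.2098]
orientation: [-0.008, -3.138, -0.0]
force: [-0.8, -0.1, -1.0]
opening: 0.0246
```

Request:
servo_tool(
  plan=[
    [[1, 0, 0, -30, 0, 0, 0], [1, 0, 0, -35, 0, 0, 0], [1, 0, 0, -35, 0, 0, 0], [1, 0, 0, -35, 0, 0, 0], [1, 0, 0, -24, 0, 0, 0], [1, 0, 0, -4, 0, 0, 0], [1, 0, 0, 0, 0, 0, 0], [1, 0, 0, 0, 0, 0, 0]],
  ],
)

```text
t: 43.75
tool_pos: [0.5265, -0.0915, 0.0502]
orientation: [0.003, 3.141, 0.0]
force: [1.1, -0.1, -1.2]
opening: 0.025
```

Request:
servo_tool(
  plan=[
    [[1, 0, 0, -1.5, 0, 0, 0], [1, 0, 0, -1, 0, 0, 0], [1, 0, 0, 0, 0, 0, 0]],
  ],
)

```text
t: 44.05
tool_pos: [0.5267, -0.0918, 0.0477]
orientation: [0.003, 3.141, -0.0]
force: [0.5, 0.4, -1.7]
opening: 0.0248
```

Request:
servo_tool(
  plan=[
    [[1, 0, 0, -1, 0, 0, 0], [1, 0, 0, -1, 0, 0, 0], [1, 0, 0, 0, 0, 0, 0]],
  ],
)

```text
t: 44.35
tool_pos: [0.5264, -0.0918, 0.0452]
orientation: [0.003, 3.141, -0.0]
force: [0.7, -0.1, -0.8]
opening: 0.0249
```

Request:
servo_tool(
  plan=[
    [[1, 0, 0, -1, 0, 0, 0], [1, 0, 0, 0, 0, 0, 0]],
  ],
)

```text
t: 44.55
tool_pos: [0.5269, -0.0919, 0.045]
orientation: [0.003, 3.141, -0.0]
force: [-0.5, 0.6, 5.9]
opening: 0.0248
```

Request:
servo_tool(
  plan=[
    [[-0.1, 0, 0, 0, 0, 0, 0], [-0.1, 0, 0, 0, 0, 0, 0], [-0.1, 0, 0, 0, 0, 0, 0], [-0.1, 0, 0, 20, 0, 0, 0], [-0.1, 0, 0, 45, 0, 0, 0], [-0.1, 0, 0, 45, 0, 0, 0], [-0.1, 0, 0, 45, 0, 0, 0], [-0.1, 0, 0, 40, 0, 0, 0], [1, -25, -10, 0, 0, 0, 0], [1, -30, -10, 0, 0, 0, 0], [1, -30, -12, 0, 0, 0, 0], [1, -30, -12, 0, 0, 0, 0]],
  ],
)

```text
t: 45.75
tool_pos: [0.4102, -0.136, 0.239]
orientation: [-0.002, -3.141, 0.0]
force: [-0.0, -0.8, 0.8]
opening: 0.0239
```

Request:
servo_tool(
  plan=[
    [[1, -30, -12, 0, 0, 0, 0], [1, -17, -9, 0, 0, 0, 0], [1, 0, 0, 0, 0, 0, 0], [1, 0, 0, 0, 0, 0, 0]],
  ],
)

```text
t: 46.15
tool_pos: [0.3646, -0.1569, 0.2394]
orientation: [0.005, 3.141, -0.0]
force: [-0.3, 0.2, 0.2]
opening: 0.0007
```

```bash
python3 - <<'E'
from h import *
s=snap('scene','s10r.png');st()
crop(s,120,230,190,300,5,'s10.png')
E
```

```text
{'t': 46.2, 'q': [-0.5352, -0.4574, 1.9494, 0.0003, 1.6491, -2.1037], 'tool_pos': [0.3648, -0.1567, 0.2393], 'orientation': [0.0036, 3.141, 0.0001], 'force': [-0.2959, 0.0889, -0.4203], 'opening': 0.0006}
```

View pics/s10.png

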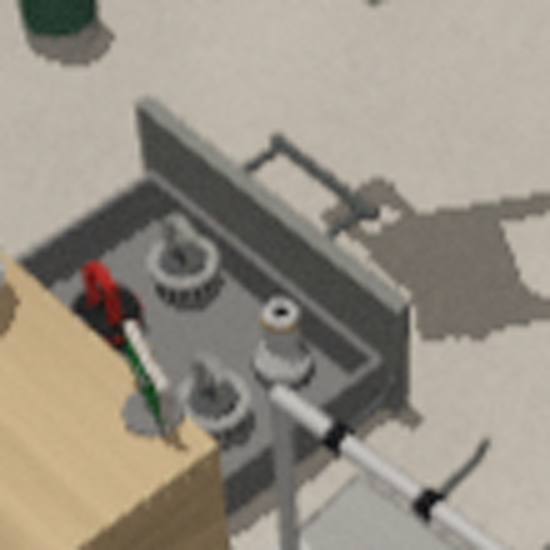

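All four pieces stand upright in the drawer: stopper at (103,300), strainers at (183,262) and (213,400), nozzle at (283,345). Now I'll push it shut.

Request:
servo_tool(
  plan=[
    [[1, 0, 0, -35, 0, 0, 0], [1, 0, 0, -35, 0, 0, 0], [1, 0, 0, -35, 0, 0, 0], [1, 0, 0, -35, 0, 0, 0], [1, 0, 0, -21, 0, 0, 0], [1, 10, 0, 0, 0, 0, 0], [1, 10, 0, 0, 0, 0, 0], [1, 8, 0, 0, 0, 0, 0], [1, 8, 0, 0, 0, 0, 0], [1, 8, 0, 0, 0, 0, 0]],
  ],
)

```text
t: 47.2
tool_pos: [0.4091, -0.1565, 0.0782]
orientation: [-0.002, -3.141, -0.0]
force: [-12.4, 0.3, 4.7]
opening: 0.0005
```

Request:
servo_tool(
  plan=[
    [[1, 10, 0, 0, 0, 0, 0], [1, 12, 0, 0, 0, 0, 0], [1, 12, 0, 0, 0, 0, 0], [1, 12, 0, 0, 0, 0, 0], [1, 12, 0, 0, 0, 0, 0], [1, 12, 0, 0, 0, 0, 0], [1, 12, 0, 0, 0, 0, 0], [1, 12, 0, 0, 0, 0, 0], [1, 12, 0, 0, 0, 0, 0], [1, 12, 0, 0, 0, 0, 0], [1, 10, 0, 0, 0, 0, 0], [1, 8, 0, 0, 0, 0, 0]],
  ],
)

```text
t: 48.4
tool_pos: [0.5451, -0.1568, 0.078]
orientation: [-0.003, -3.141, 0.0]
force: [-1.5, -1.0, 0.4]
opening: 0.0005
```

Request:
servo_tool(
  plan=[
    [[1, 8, 0, 0, 0, 0, 0], [1, 8, 0, 0, 0, 0, 0], [1, 6, 0, 0, 0, 0, 0], [1, 4, 0, 0, 0, 0, 0], [1, 3, 0, 0, 0, 0, 0], [1, 0, 0, 0, 0, 0, 0]],
  ],
)

```text
t: 49.0
tool_pos: [0.5739, -0.1567, 0.0783]
orientation: [0.003, 3.141, 0.0]
force: [0.4, 0.3, 0.4]
opening: 0.0002
```

Request:
servo_tool(
  plan=[
    [[1, 2, 0, 0, 0, 0, 0], [1, 1, 0, 0, 0, 0, 0], [1, 0, 0, 0, 0, 0, 0]],
  ],
)

```text
t: 49.3
tool_pos: [0.5764, -0.1567, 0.0783]
orientation: [0.003, 3.141, 0.0]
force: [-0.6, 0.6, -0.3]
opening: 0.0003
```

Request:
servo_tool(
  plan=[
    [[1, 2, 0, 0, 0, 0, 0], [1, 2, 0, 0, 0, 0, 0], [1, 0, 0, 0, 0, 0, 0]],
  ],
)

```text
t: 49.6
tool_pos: [0.5773, -0.1567, 0.0782]
orientation: [-0.003, -3.135, -0.001]
force: [-17.8, 1.6, 12.8]
opening: 0.0005
```

Request:
servo_tool(
  plan=[
    [[1, 2, 0, 0, 0, 0, 0], [1, 1, 0, 0, 0, 0, 0], [1, 0, 0, 0, 0, 0, 0]],
  ],
)

```text
t: 49.9
tool_pos: [0.5772, -0.1567, 0.0781]
orientation: [-0.004, -3.129, -0.002]
force: [-35.1, 2.0, 23.8]
opening: 0.0003
```

Request:
servo_tool(
  plan=[
    [[1, -12, 0, 0, 0, 0, 0], [1, -25, 0, 0, 0, 0, 0], [1, 0, 0, 35, 0, 0, 0], [1, 0, 0, 45, 0, 0, 0], [1, 0, 0, 45, 0, 0, 0], [0.2, 0, 0, 47, 0, 0, -0.14], [0.2, 0, 0, 0, 0, 0, -0.142], [0.2, 0, 0, 0, 0, 0, -0.142], [0.2, 0, 0, 0, 0, 0, -0.142], [0.2, 0, 0, 0, 0, 0, -0.142], [0.2, 0, 0, 0, 0, 0, -0.142], [0.2, 0, 0, 0, 0, 0, -0.142]],
  ],
)

```text
t: 51.1
tool_pos: [0.5466, -0.1568, 0.2504]
orientation: [1.506, 2.756, 0.0]
force: [-0.6, 0.2, -0.0]
opening: 0.0369
```

Request:
servo_tool(
  plan=[
    [[0.2, 18, 14, 0, 0, 0, -0.142], [0.2, 18, 14, 0, 0, 0, -0.142], [0.2, 18, 14, 0, 0, 0, -0.142], [0.2, 18, 14, 0, 0, 0, -0.142], [0.2, 18, 14, 0, 0, 0, -0.142], [0.2, 18, 14, 0, 0, 0, -0.142], [0.2, 15, 16, 0, 0, 0, 0], [0.2, 0, 0, 0, 0, 0, 0], [0.2, 0, 0, 0, 0, 0, 0]],
  ],
)

```text
t: 52.0
tool_pos: [0.6694, -0.0567, 0.2499]
orientation: [-2.504, -1.897, 0.001]
force: [-1.0, 0.8, -0.1]
opening: 0.0371
```

Request:
servo_tool(
  plan=[
    [[0.2, 0, 0, -25, 0, 0, 0], [0.2, 0, 0, -25, 0, 0, 0], [0.2, 0, 0, -25, 0, 0, 0], [0.2, 0, 0, -18, 0, 0, 0], [0.2, 0, 0, 0, 0, 0, 0], [1, 0, 0, 0, 0, 0, 0], [1, 0, 0, 0, 0, 0, 0], [1, 0, 0, 0, 0, 0, 0], [1, 0, 0, 0, 0, 0, 0]],
  ],
  force=10,
)

```text
t: 52.9
tool_pos: [0.6706, -0.0571, 0.1588]
orientation: [2.503, 1.894, 0.004]
force: [16.7, -3.8, -1.0]
opening: 0.01
```

Request:
servo_tool(
  plan=[
    [[1, 1.6, -0.4, 0, 0, 0, 0], [1, 0, 0, 0, 0, 0, -0.13], [1, 0, 0, 0, 0, 0, -0.13], [1, 0, 0, 0, 0, 0, -0.13]],
  ],
)

```text
t: 53.3
tool_pos: [0.6712, -0.0571, 0.1588]
orientation: [2.828, 1.367, 0.001]
force: [-4.0, 0.6, 7.1]
opening: 0.0079
```

Request:
servo_tool(
  plan=[
    [[1, 0, 0, 0, 0, 0, -0.13], [1, 0, 0, 0, 0, 0, -0.13], [1, 0, 0, 0, 0, 0, -0.13], [1, 0, 0, 0, 0, 0, -0.13], [1, 0, 0, 0, 0, 0, -0.13], [1, 0, 0, 0, 0, 0, -0.13], [1, 0, 0, 0, 0, 0, -0.13], [1, 0, 0, 0, 0, 0, -0.13], [1, 0, 0, 0, 0, 0, 0]],
  ],
)

```text
t: 54.2
tool_pos: [0.6706, -0.0557, 0.1587]
orientation: [-3.132, 0.217, 0.001]
force: [-6.5, 4.9, 7.4]
opening: 0.0081
```

Request:
servo_tool(
  plan=[
    [[0.2, 0, 0, 0, 0, 0, 0], [0.2, 0, 0, 0, 0, 0, 0], [0.2, 0, 0, 0, 0, 0, 0], [0.2, 0, 0, 35, 0, 0, 0], [0.2, 0, 0, 35, 0, 0, 0], [0.2, 0, 0, 0, 0, 0, 0.1428], [0.2, 0, 0, 0, 0, 0, 0.1428], [0.2, 0, 0, 0, 0, 0, 0.1428], [0.2, 0, 0, 0, 0, 0, 0.1428], [0.2, 0, 0, 0, 0, 0, 0.1428], [0.2, 0, 0, 0, 0, 0, 0.1428], [0.2, 0, 0, 0, 0, 0, 0.1428]],
  ],
)

```text
t: 55.4
tool_pos: [0.6709, -0.0574, 0.2269]
orientation: [-2.848, -1.325, 0.001]
force: [0.5, 0.0, 0.0]
opening: 0.0368
```

Request:
servo_tool(
  plan=[
    [[0.2, 0, 0, 0, 0, 0, 0.1428], [0.2, 0, 0, 0, 0, 0, 0.1428], [0.2, 0, 0, 0, 0, 0, 0.1428], [0.2, 0, 0, 0, 0, 0, 0.1428], [0.2, 0, 0, 0, 0, 0, 0.1428], [0.2, 0, 0, 0, 0, 0, 0.1428], [0.2, 0, 0, 0, 0, 0, 0.1428], [0.2, 0, 0, 0, 0, 0, 0.1428], [0.2, 0, 0, 0, 0, 0, 0.1428], [0.2, 0, 0, 0, 0, 0, 0.1428], [0.2, 0, 0, 0, 0, 0, 0.1428], [0.2, 0, 0, 0, 0, 0, 0.1428]],
  ],
)

```text
t: 56.6
tool_pos: [0.6709, -0.0574, 0.2269]
orientation: [-0.864, -3.02, 0.0]
force: [0.0, 0.2, 0.2]
opening: 0.0373
```

Request:
servo_tool(
  plan=[
    [[0.2, 0, 0, 0, 0, 0, 0.1428], [0.2, 0, 0, 0, 0, 0, 0.1428], [0.2, 0, 0, 0, 0, 0, 0.1428], [0.2, 0, 0, 0, 0, 0, 0], [0.2, 0, 0, 0, 0, 0, 0]],
  ],
)

```text
t: 57.1
tool_pos: [0.6709, -0.0573, 0.227]
orientation: [-0.218, -3.134, 0.0]
force: [-0.3, -0.2, -0.0]
opening: 0.0374
```

Request:
servo_tool(
  plan=[
    [[0.2, 0, 0.5, -25, 0, 0, 0], [0.2, 0, 0, -25, 0, 0, 0], [0.2, 0, 0, -18, 0, 0, 0], [0.2, 0, 0, 0, 0, 0, 0], [1, 0, 0, 0, 0, 0, 0], [1, 0, 0, 0, 0, 0, 0], [1, 0, 0, 0, 0, 0, 0], [1, 0, 0, 0, 0, 0, 0]],
  ],
)

```text
t: 57.9
tool_pos: [0.6716, -0.0568, 0.1606]
orientation: [0.211, 3.132, -0.0]
force: [1.0, 3.6, 4.3]
opening: 0.0101
```

Request:
servo_tool(
  plan=[
    [[1, 0, 0, 0, 0, 0, -0.13], [1, 0, 0, 0, 0, 0, -0.13], [1, 0, 0, 0, 0, 0, -0.13], [1, 0, 0, 0, 0, 0, -0.13], [1, 0, 0, 0, 0, 0, -0.13], [1, 0, 0, 0, 0, 0, -0.13], [1, 0, 0, 0, 0, 0, -0.13], [1, 0, 0, 0, 0, 0, -0.13], [1, 0, 0, 0, 0, 0, -0.13], [1, 0, 0, 0, 0, 0, -0.13], [1, 0, 0, 0, 0, 0, -0.132], [1, 0, 0, 0, 0, 0, 0]],
  ],
)

```text
t: 59.1
tool_pos: [0.6722, -0.0555, 0.1606]
orientation: [2.22, 2.221, 0.005]
force: [2.6, 4.6, 1.8]
opening: 0.0081
```

Jaw yaw now lies along the unit's x. Release, rise and move aside to check.

Request:
servo_tool(
  plan=[
    [[0.2, 0, 0, 0, 0, 0, 0], [0.2, 0, 0, 0, 0, 0, 0], [0.2, 0, 0, 0, 0, 0, 0], [0.2, 0, 0, 25, 0, 0, 0], [0.2, 0, 0, 40, 0, 0, 0], [0.2, 0, 0, 40, 0, 0, 0], [0.2, -30, 25, 0, 0, 0, 0], [0.2, -35, 35, 0, 0, 0, 0], [0.2, -35, 35, 0, 0, 0, 0], [0.2, -35, 35, 0, 0, 0, 0], [0.2, -35, 35, 0, 0, 0, 0], [0.2, 0, 0, 0, 0, 0, 0]],
  ],
)

```text
t: 60.3
tool_pos: [0.4976, 0.1117, 0.2645]
orientation: [-2.211, -2.23, -0.001]
force: [1.6, 0.1, 0.0]
opening: 0.0371
```

Request:
servo_tool(
  plan=[
    [[0.2, -15, 40, 0, 0, 0, 0], [0.2, -15, 40, 0, 0, 0, 0], [0.2, -15, 40, 0, 0, 0, 0], [0.2, -15, 40, 0, 0, 0, 0], [0.2, 0, 0, 0, 0, 0, 0]],
  ],
)

```text
t: 60.8
tool_pos: [0.4394, 0.2719, 0.2643]
orientation: [-2.211, -2.23, -0.001]
force: [-0.1, -1.0, -0.3]
opening: 0.0375
```

```bash
python3 - <<'E'
from h import *
b=snap('top','t11r.png');s=snap('scene','s11r.png');st()
c=np.hstack([cv2.resize(b[80:205,240:350],None,fx=4,fy=4,interpolation=cv2.INTER_CUBIC),cv2.resize(s[130:255,120:210],None,fx=4,fy=4,interpolation=cv2.INTER_CUBIC)])
cv2.imwrite('pics/m11.png',c[:,:,::-1])
E
```

```text
{'t': 60.9, 'q': [0.4482, -0.1147, 1.6258, -0.0006, 1.6306, 0.4417], 'tool_pos': [0.441, 0.2686, 0.2642], 'orientation': [2.2139, 2.2282, -0.0005], 'force': [-0.1249, 0.9723, -0.6364], 'opening': 0.0369}
```

View pics/m11.png

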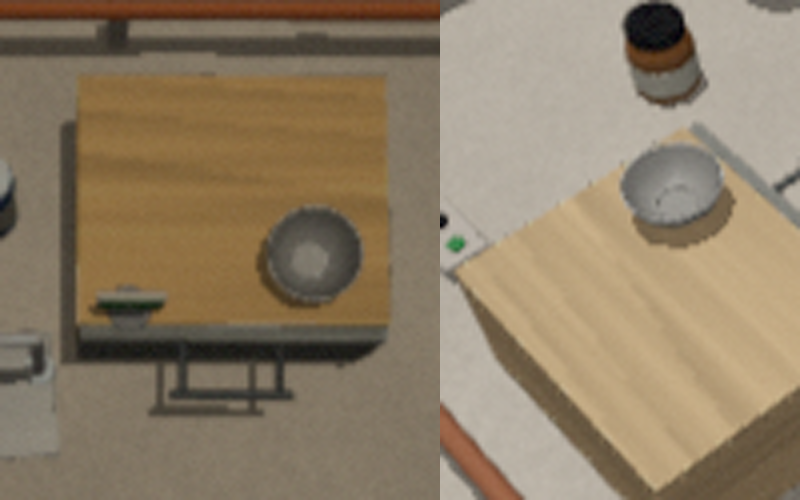

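The sign stands straight with its green face to the front (top edge from (97,298) to (165,296)). The drawer is flush and shut, and the bowl has not moved. I'll hand in.

```bash
python3 -c "
from h import *
print(ray('top',240+175/4,80+395/4,.112)); print(job.close_job())"
```

```text
[ 0.59054403 -0.10163561  0.112     ]
the job is handed in; nothing more can be done
None
```

The sink kit is stowed and the job is handed in, at about 61 s of robot time. I pulled the drawer to its stop and took the stopper and two strainers off pegs 0–2; peg 3 was bare and there was no brush. They went into the drawer with the nozzle, then I pushed it shut. The sign was turned in two grips so its green face looks out to the front.

**Last checks**
- Before shutting, all three pieces and the nozzle stood upright in the drawer.
- The push ended against a hard stop. The handle then measured x = 0.5905 m, against 0.5895 m expected for shut.
- The sign's top edge is level to about 2° in the top picture, and the bowl has not moved. I did not measure the boxes, bottles or plunger again at the end.

**What disagreed**
- **Finger height:** the real fingertips sat about 25 mm higher than the pose reading and `tips_ahead` say, confirmed by touching the handle bar and the panel. My first grip on the handle therefore missed. While finding the cause I pressed the closed fingertips onto the bar with about 51 N at the wrist.
- **Possible body contact:** on the first floor touch the gripper's body probably rested on the handle with about 5 N. All later heights were corrected by 25 mm.
- **Nozzle:** it was knocked about 3.5 cm aside during the run, so I found it again before picking it up.

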